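# Inspect the boards under the indexed lens turret

## Robot

A 6-joint arm with a two-finger parallel gripper is mounted at the origin on the work surface. World frame = base frame: x ahead of the robot, y to its left, z up, the work surface at z = 0. Lengths are in m, angles in degrees, forces in N, time in s.
With the tool pointing down it reaches from about 0.375 to 0.925 m from the base axis. Payload 5.7 kg.
Tool frame: the origin (TCP) lies midway between the tips of the shut fingers; the grasp point (between the pads) lies arm.pinch_z behind it (arm.pinch_z is the distance from the TCP to the grasp point, in m); z points along the fingers, y is the line along which they close (so a half turn about z gives the same grasp; the last joint's range is limited). The gripper opens to 85 mm and grips with 20 to 120 N. Pads are 22 mm wide; open, the fingers measure 114 mm over their backs; the gripper's body (76 mm by 85 mm) begins 54 mm behind the grasp point. The pads swing forward as they close: fully open they stand 13 mm farther back than shut.
Start: joints at [68.52, 20.558, 86.54, -0, 72.909, -6.595], TCP at [0.154, 0.58, 0.231] pointing down, gripper open.
Joint ranges: [-170.27, 170.27], [-57.76, 135], [12.27, 136.19], [-55.21, 235.2], [11.17, 155.16], [-170.74, 170.74]. Speed limits (degrees/s): [136.94, 136.94, 180, 180, 180, 180].

## Interface

Orientations are given as [roll, pitch, yaw] about the fixed x, y, z axes, in that order (R = Rz(yaw) Ry(pitch) Rx(roll)).
In Python, from workcell import arm gives the robot as it stands.
- The arm moves only by the shell command python3 -m creep 'ROWS' [OPENING] [FORCE]. ROWS is JSON, a list of rows, each a list of 4 numbers: the shift along the tool's x, y, z in m, then the turn about the tool's z in rad. A call has exactly 10 rows; each row is the pose to reach, as a shift and turn from the pose commanded when the call began, along the tool's axes at that moment; what a row does not reach only later rows make up. A row lasts 1/10 s, in which the tool goes at most 50 mm and 8.59 degrees, less where a joint would pass 70% of its speed; a pose out of reach is approached as far as the arm can. A call with a gripper value outside its range is refused whole. OPENING is the closure, from 0 (fully open) to 1 (shut), set as the call begins (- or left out, the last holds). The fingers move at their own pace and stop on an object; FORCE is the grip in N (left out, the last holds). Time passes only in rows, so rows that repeat a pose let the fingers close, or fill a call up. It gives the time, the measured TCP pose, the force, the opening and the grip force at its end, in the units of the state.
- arm.get_state(): the state, without advancing time (a new reading comes with each control period).
- arm.capture(name): name is "scene" or "top"; returns a dict with "image" (480x640x3 uint8, red, green, blue), "fx", "fy", "cx", "cy" (pixels), "pose" (4x4, takes a point from camera to world coordinates). Camera axes: x right, y up, looking along -z (the intrinsics and any distortion apply to the point x, -y, -z); pixel columns grow to the right and rows downward; lengths in m; the calibration is good to about 2 mm. A picture is of the moment at which its call begins. There is no depth.
- arm.hand_in(): hands the job in; it is judged then, once.
The state is a dict: "t": time; "joint_positions": joint angles; "qd": joint speeds; "joint_efforts": joint torques, N m; "tcp_pos": TCP position; "tool_rot": TCP orientation; "wrist_force": force on the tool from outside, world axes, zero at the start; "wrist_torque": the same for the moment, N m; "grip_width": opening from 0.0 (shut) to 1.0 (fully open); "gripper_force": force on a finger pad.
Only numpy, scipy, OpenCV 4.12 (cv2) and the standard library are available. Lean on these libraries where they do the work, as an engineer would, in place of code of your own. Each camera call takes 0.05 s, during which the arm holds its last target. There are 200 camera calls.

## Task

Inspect every circuit board on the bench with the lens of its own colour, in the order red, yellow, blue (one may be absent: pass over it): lift the turret's sprung knob, turn the matching lens over the white crosshair and let the pin drop fully home, then slide the board flat on the mat until its white spot is straight below the lens tip and keep it still there for about a second. Lay the inspected boards flat in the grey tray, side by side, and finish with the blank plug locked over the crosshair. Leave the other things on the bench where they are.

Things in the scene. Friction and masses are not known exactly. Their poses are not given: they have to be found in the camera images.
- turret: fixed lens turret; origin on the table at the foot of its vertical column = the axis of the lens head; own -x points to the station. Steel foot 96 mm across, 12 mm tall. Four holders (three lenses, a blank plug) hang 80 mm from the axis, 90 degrees apart; the head reaches 93 mm from the axis, and is 98 mm high (index collar 104, knob higher)
- station (a point): the work station: centre of the white crosshair on the table, 80 mm from the column. Board spots are inspected here, under the lens that is locked over it
- lens_head (a joint): angle of the lens head (rad), growing anticlockwise seen from above; turns endlessly both ways (not wrapped), light friction, starts unlocked between two stations. At 0 the blank plug is over the station, at pi/2 the yellow lens, at pi the red, at -pi/2 (= 3pi/2) the blue. It is locked only while the pin is home in one of the four index holes (at these angles)
- plunger (a joint): lift of the sprung index pin (m): 0 = fully home; about 0.010 = resting on the index plate between holes; the head is free to turn from 0.011; stop at 0.017. The spring pulls it down with 3 N at home, 6 N at the stop. The round-nosed pin drops into a hole by itself when within about 0.05 rad of it
- knob (a point): centre of the plunger's black knob (orange dot on top): upright cylinder 25 mm across, 28 mm tall, 50 mm from the head's axis, spinning freely on its stem, riding round with the head; this point is 126 mm above the table when the pin is home. Below it, an 18 mm wide collar with its top 104 mm above the table. Grip from above, lift, carry round the axis in an arc, let go
- tip_red (a point): lower tip of the red lens: a black tapered barrel with red band and red top cap, 22 mm across, narrowing to 8 mm at the tip, which hangs 18 mm above the table
- tip_yellow (a point): lower tip of the yellow lens: a black tapered barrel with yellow band and yellow top cap, 22 mm across, narrowing to 8 mm at the tip, which hangs 18 mm above the table
- tip_blue (a point): lower tip of the blue lens: a black tapered barrel with blue band and blue top cap, 22 mm across, narrowing to 8 mm at the tip, which hangs 18 mm above the table
- tip_blank (a point): lower end of the blank grey plug (no lens), 24 mm across, 60 mm above the table
- board_red: circuit board on a carrier, red: a plate 120 x 50 mm, 6 mm thick, 110 g, green on top, with a red grip block standing on it. Origin at the centre of its underside; x along its length towards the white spot, z up. The block, 30 mm along x, 24 mm along y, is centred 42 mm from the origin along -x, and its top is 30 mm above the underside. May be absent
- spot_red (a point): the white round spot (11 mm) on top of the red board, 45 mm from the board's centre along its +x, 15 mm from that end
- board_yellow: circuit board on a carrier, yellow: a plate 120 x 50 mm, 6 mm thick, 110 g, green on top, with a yellow grip block standing on it. Origin at the centre of its underside; x along its length towards the white spot, z up. The block, 30 mm along x, 24 mm along y, is centred 42 mm from the origin along -x, and its top is 30 mm above the underside. May be absent
- spot_yellow (a point): the white round spot (11 mm) on top of the yellow board, 45 mm from the board's centre along its +x, 15 mm from that end
- board_blue: circuit board on a carrier, blue: a plate 120 x 50 mm, 6 mm thick, 110 g, green on top, with a blue grip block standing on it. Origin at the centre of its underside; x along its length towards the white spot, z up. The block, 30 mm along x, 24 mm along y, is centred 42 mm from the origin along -x, and its top is 30 mm above the underside. May be absent
- spot_blue (a point): the white round spot (11 mm) on top of the blue board, 45 mm from the board's centre along its +x, 15 mm from that end
- tray: fixed grey tray for inspected boards, open on top, 245 x 150 mm outside (its x is the long side), walls 5 mm thick and 22 mm tall; origin at the centre of its underside, floor 5 mm thick. Three boards fit side by side, each lying along the tray's y, 74 mm apart
- flux_jar: bystander: small flux jar with green cap, 44 mm across, 32 mm tall; leave it alone
- tip_tin: bystander: round brass tip-cleaner tin, 56 mm across, 22 mm tall; leave it alone
- screwdriver: bystander: red-handled screwdriver, 150 mm long; leave it alone
- tweezers: bystander: tweezers, 120 mm long; leave it alone
- blue_bin: bystander: open blue parts bin, 130 x 100 x 70 mm; leave it alone
- multimeter: bystander: orange multimeter lying on its back, 150 x 80 x 40 mm; leave it alone
- cleaner_bottle: bystander: white cleaner bottle, 56 mm across, 140 mm tall; leave it alone
Things that resemble listed ones, but are neither listed nor needed, are in the scene too. Leave any purple look-alike of the board_yellow alone.

How it is judged:
By the outcome, as a careful person would: the job done as asked, in the order asked, and still so for the second after the job is handed in, with the robot touching nothing.
Of board_red, board_yellow, board_blue only 2 to 3 are there at a start; the rules pass over those that are not, and their reading is None.
At some moment in a run one of board_red, board_yellow, board_blue may be knocked a few centimetres aside while the robot is not near it.
Once in a run the grip may slacken for a moment while it holds something.
It also fails if it takes over 210 s, if anything falls off the work surface, if the arm or the gripper's body presses on something with over 40 N, if the wrist force passes 120 N, or if a joint passes its speed limit or range.

## Working session

There is one attempt and no reset: what is moved stays moved. The work goes in short steps, Python scripts to look and compute and a shell command to move; the robot and the scene stay as the last step left them, time stands still between calls to the robot, and variables do not carry over. Pictures are saved under pics/ and viewed, at most 14 in all, crops included, and the job is handed in when it is done.

```bash
ls; mkdir -p pics; cat > h.py <<'E'
import numpy as np, cv2
from workcell import arm
def cap(n,f):
    c=arm.capture(n); cv2.imwrite(f'pics/{f}.png',c['image'][:,:,::-1]); np.save(f'pics/{f}.npy',{k:c[k] for k in c},allow_pickle=True); return c
def load(f): return np.load(f'pics/{f}.npy',allow_pickle=True).item()
def w(c,u,v,z):
    P=np.array(c['pose']); d=P[:3,:3]@np.array([(u-c['cx'])/c['fx'],-(v-c['cy'])/c['fy'],-1]); o=P[:3,3]
    return o+d*(z-o[2])/d[2]
def px(c,p):
    P=np.array(c['pose']); q=P[:3,:3].T@(np.array(p)-P[:3,3]); return c['cx']+c['fx']*q[0]/-q[2], c['cy']+c['fy']*q[1]/q[2]
def crop(f,x0,y0,x1,y1,k,o):
    cv2.imwrite(f'pics/{o}.png',cv2.resize(load(f)['image'][y0:y1,x0:x1,::-1],None,fx=k,fy=k,interpolation=cv2.INTER_CUBIC))
E
python3 - <<'E'
from h import *
for n in('top','scene'):
    c=cap(n,n+'0'); print({k:np.round(c[k],4).tolist() for k in c if k!='image'})
print(arm.get_state(),arm.pinch_z)
E
```

```text
pics
{'fx': 450.4911, 'fy': 450.4911, 'cx': 319.2825, 'cy': 242.8454, 'pose': [[0.0024, 0.9896, -0.1439, 0.3293], [-0.9999, 0.0003, -0.0144, 0.0875], [-0.0143, 0.144, 0.9895, 1.165], [0.0, 0.0, 0.0, 1.0]]}
{'fx': 607.5251, 'fy': 607.5251, 'cx': 316.9932, 'cy': 241.8336, 'pose': [[-0.5442, -0.5281, 0.6519, 1.4116], [0.8388, -0.3569, 0.4111, 0.6859], [0.0156, 0.7705, 0.6372, 1.034], [0.0, 0.0, 0.0, 1.0]]}
{'t': 0.1, 'joint_positions': array([ 6.85207603e+01,  2.05950306e+01,  8.65932865e+01,  8.39333681e-04,
        7.29104887e+01, -6.59568005e+00]), 'qd': array([-0.07109638, -0.17105879, -0.23196562, -0.00670825,  0.14719325,
        0.00691401]), 'joint_efforts': array([ 1.59522870e-04, -5.28643870e+01, -2.79352283e+01, -2.44830262e-04,
        4.94380802e-03,  1.80115507e-06]), 'tcp_pos': array([0.15389298, 0.57927687, 0.23052164]), 'tool_rot': array([-1.79901940e+02, -1.21455858e-02,  1.65116183e+02]), 'wrist_force': array([-0.64178902, -0.5606922 , -0.41206247]), 'wrist_torque': array([0.00553412, 0.01820219, 0.00751037]), 'gripper_force': 0.0, 'grip_width': 1.0010295610067452} 0.0187
```

View pics/top0.png

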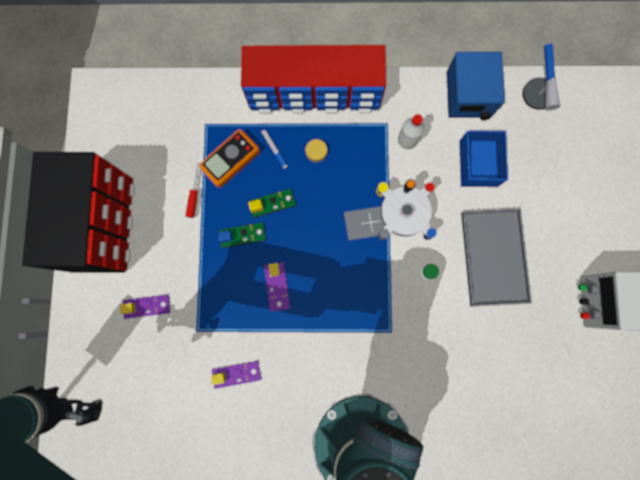

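View pics/scene0.png

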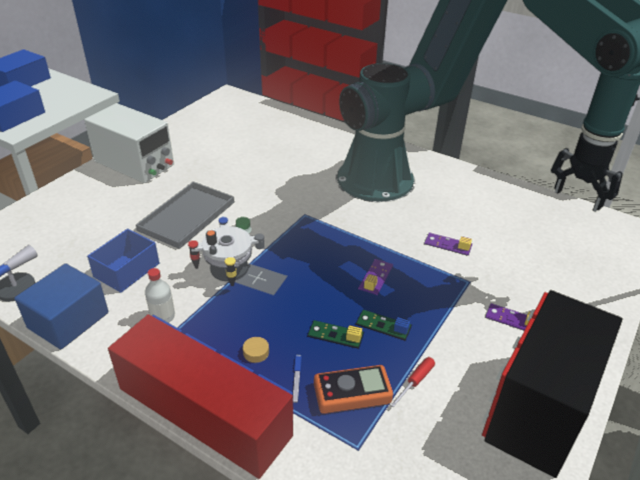

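The scene shows a green board with a yellow block at top (272,202), a green one with a blue block at (242,235), and three purple look-alikes with yellow blocks at (277,287), (146,306) and (236,374). I see no red board. The yellow one meant is the green one at (272,202), since the description says green on top. I'll confirm it in a crop.

```bash
python3 - <<'E'
from h import *
a=load('top0')['image'][:,:,::-1]
A=cv2.resize(a[180:260,210:310],None,fx=4,fy=4,interpolation=3)
B=cv2.resize(a[170:250,340:440],None,fx=4,fy=4,interpolation=3)
cv2.imwrite('pics/c1.png',np.hstack([A,B]))
E
```

```text
(no output)
```

View pics/c1.png

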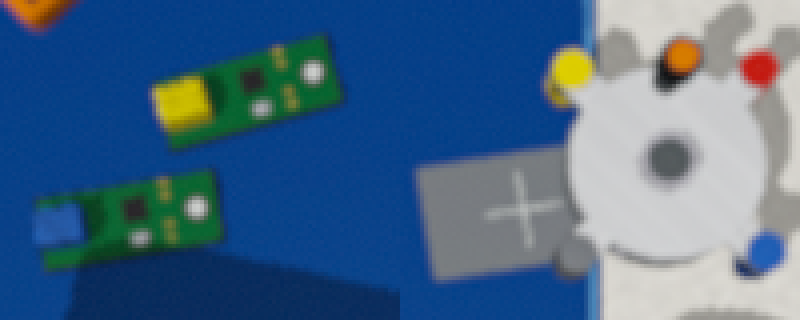

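The crop shows:
- **Yellow board:** block top at (255.5,205.5), spot at (288,198).
- **Blue board:** block at (224.5,235.5), spot at (259,232).
- **Turret:** crosshair at (370.5,222.5), knob dot at (410.8,184). The caps sit between stations, with grey at (383.5,234) and yellow at (383,187).

Red is absent.

```bash
python3 - <<'E'
from h import *
c=load('top0')
f=lambda n,u,v,z:print(n,np.round(w(c,u,v,z),4))
f('Yblock',255.5,205.2,.030);f('Yspot',288,197.8,.006);f('Bblock',224.3,235.5,.030);f('Bspot',258.8,231.8,.006)
X=w(c,370.4,222.3,0);f('cross',370.4,222.3,0)
K=w(c,410.6,184.1,.150);print('knob',K)
hub=w(c,407.3,209.9,.104);print('hub',hub)
for n,u,v in(('y',383,187),('r',430,187),('b',431.5,232.5),('g',383.5,234)):
    p=w(c,u,v,.098); print(n,p)
print('d',np.linalg.norm((X-hub)[:2]),np.degrees(np.arctan2(*(X-hub)[1::-1])),'knob r,ang',np.linalg.norm((K-hub)[:2]),np.degrees(np.arctan2(*(K-hub)[1::-1])))
for n,p in dict(c0=(467,210),c1=(521,208),c2=(530,302),c3=(471,304.5)).items(): f(n,*p,.022)
f('purp',274,270,.03);f('jar',431,271,.032);f('tin',316,150,.022)
E
```

```text
Yblock [0.5926 0.2691 0.03  ]
Yspot [0.6181 0.1874 0.006 ]
Bblock [0.5133 0.3473 0.03  ]
Bspot [0.527  0.2627 0.006 ]
cross [ 0.5533 -0.0296  0.    ]
knob [ 0.61436349 -0.10866868  0.15      ]
hub [ 0.56354335 -0.10796152  0.104     ]
y [ 0.6218132  -0.05157727  0.098     ]
r [ 0.62163584 -0.16551357  0.098     ]
b [ 0.50958139 -0.16540344  0.098     ]
g [ 0.5059442  -0.05069063  0.098     ]
d 0.07901763777709005 97.43679954216462 knob r,ang 0.05082506105895328 -0.7972217027677472
c0 [ 0.5813 -0.2766  0.022 ]
c1 [ 0.5864 -0.4154  0.022 ]
c2 [ 0.3463 -0.4229  0.022 ]
c3 [ 0.3397 -0.2758  0.022 ]
purp [0.425  0.2184 0.03  ]
jar [ 0.4228 -0.1765  0.032 ]
tin [0.7436 0.1135 0.022 ]
```

```bash
cat >> h.py <<'E'
def to(x=None,y=None,z=None,yaw=None):
    "tool-axis shift and turn to the world target"
    s=arm.get_state(); p=s['tcp_pos']; r=np.radians(s['tool_rot'][2]); t=[a if a is not None else b for a,b in zip((x,y,z),p)]
    d=np.array(t)-p; c,n=np.cos(r),np.sin(r)
    tn=0 if yaw is None else -((np.radians(yaw)-r+np.pi/2)%np.pi-np.pi/2)
    print('shift',np.round([d[0]*c+d[1]*n,d[0]*n-d[1]*c,-d[2],tn],4))
E
python3 -m creep '[[-0.03,-0.026,0,0],[-0.065,-0.057,0,0],[-0.1,-0.088,0,0],[-0.135,-0.119,0,0],[-0.17,-0.15,0,0],[-0.205,-0.181,0,0],[-0.24,-0.212,0,0],[-0.275,-0.243,0,0],[-0.31,-0.274,0,0],[-0.345,-0.305,0,0]]' 0.45 40
python3 -m creep '[[-0.03,-0.026,0,0],[-0.065,-0.057,0.005,0],[-0.1,-0.088,0.01,0],[-0.135,-0.119,0.015,0],[-0.17,-0.15,0.02,0],[-0.205,-0.181,0.025,0],[-0.24,-0.212,0.03,0],[-0.276,-0.241,0.03,0],[-0.276,-0.241,0.03,0],[-0.276,-0.241,0.03,0]]'
python3 -c "
from h import *
to(.6144,-.1087,.118);cap('top','t1');cap('scene','s1')
P=(.6144,-.1087,.15);print(px(load('t1'),P),px(load('s1'),P))
a=cv2.resize(load('t1')['image'][160:240,360:460,::-1],None,fx=4,fy=4,interpolation=3)
u,v=map(int,px(load('s1'),P));b=cv2.resize(load('s1')['image'][v-40:v+40,u-50:u+50,::-1],None,fx=4,fy=4,interpolation=3);cv2.imwrite('pics/c2.png',np.hstack([a,b]))"
```

```text
t: 1.1
tcp_pos: [0.4097, 0.1947, 0.2312]
tool_rot: [-180.0, -0.0, 165.1]
wrist_force: [1.1, 0.0, 0.0]
grip_width: 0.55
gripper_force: 0.0
t: 2.1
tcp_pos: [0.6139, -0.1081, 0.2004]
tool_rot: [180.0, -0.1, 165.0]
wrist_force: [-1.0, 0.4, 0.6]
grip_width: 0.551
gripper_force: 0.0
shift [-0.0007 -0.0004  0.0824  0.    ]
(np.float64(410.6131471951023), np.float64(184.08466179833144)) (np.float64(210.77876532489654), np.float64(231.71920693284343))
```

View pics/c2.png

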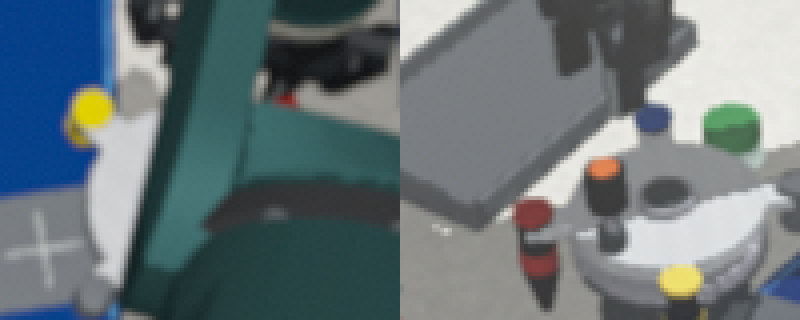

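Over the knob: the scene crop has the orange dot at (605,168) against a predicted (600,160), so it agrees within about 2 px. Next I descend, grip and lift.

```bash

python3 -m creep '[[-0.001,0,0.02,0],[-0.001,0,0.04,0],[-0.001,0,0.06,0],[-0.001,0,0.075,0],[-0.001,0,0.083,0],[-0.001,0,0.083,0],[-0.001,0,0.083,0],[-0.001,0,0.083,0],[-0.001,0,0.083,0],[-0.001,0,0.083,0]]'
python3 -m creep '[[0,0,0,0],[0,0,0,0],[0,0,0,0],[0,0,0,0],[0,0,0,0],[0,0,0,0],[0,0,0,0],[0,0,0,0],[0,0,0,0],[0,0,0,0]]' 1 40
python3 -m creep '[[0,0,-0.001,0],[0,0,-0.002,0],[0,0,-0.003,0],[0,0,-0.004,0],[0,0,-0.004,0],[0,0,-0.004,0],[0,0,-0.004,0],[0,0,-0.004,0],[0,0,-0.004,0],[0,0,-0.004,0]]'
python3 -c "
from h import *
for a in range(10,61,5)[:] if 0 else [10,20,30,40,52.5]: to(.5636+.0505*np.cos(np.radians(a)),-.108+.0505*np.sin(np.radians(a)))"
```

```text
t: 3.2
tcp_pos: [0.6154, -0.1078, 0.119]
tool_rot: [-180.0, 0.1, 165.1]
wrist_force: [0.2, 0.2, 0.5]
grip_width: 0.553
gripper_force: 0.0
t: 4.2
tcp_pos: [0.6152, -0.1077, 0.1185]
tool_rot: [-180.0, 0.0, 165.1]
wrist_force: [-0.4, 1.0, 4.4]
grip_width: 0.279
gripper_force: 39.3
t: 5.2
tcp_pos: [0.615, -0.1076, 0.1223]
tool_rot: [-180.0, -0.0, 165.1]
wrist_force: [3.8, -0.1, -5.5]
grip_width: 0.281
gripper_force: 39.5
shift [ 0.0037  0.0077 -0.      0.    ]
shift [ 0.0081  0.0153 -0.      0.    ]
shift [ 0.0138  0.0221 -0.      0.    ]
shift [ 0.0205  0.0277 -0.      0.    ]
shift [ 0.0301  0.033  -0.      0.    ]
```

```bash

python3 -m creep '[[0.002,0.004,0,0],[0.004,0.008,0,0],[0.006,0.0115,0,0],[0.008,0.015,0,0],[0.0108,0.0187,0,0],[0.0138,0.0221,0,0],[0.017,0.025,0,0],[0.0205,0.0277,0,0],[0.025,0.0305,0,0],[0.0301,0.033,0,0]]'
python3 -m creep '[[0,0,0,0],[0,0,0,0],[0,0,0.003,0],[0,0,0.006,0],[0,0,0.009,0],[0,0,0.012,0],[0,0,0.014,0],[0,0,0.014,0],[0,0,0.014,0],[0,0,0.014,0]]'
```

```text
t: 6.2
tcp_pos: [0.594, -0.0672, 0.1223]
tool_rot: [180.0, -0.0, 165.1]
wrist_force: [3.6, 2.7, -5.4]
grip_width: 0.28
gripper_force: 39.7
t: 7.2
tcp_pos: [0.5947, -0.0677, 0.1092]
tool_rot: [180.0, 0.0, 165.1]
wrist_force: [1.8, 4.3, 5.7]
grip_width: 0.276
gripper_force: 40.8
```

The pin went about 9 mm below its resting height with only 5.7 N of contact, so it is home. I'll release, rise and head toward the yellow board while looking.

```bash

python3 -m creep '[[0,0,0,0],[0,0,0,0],[0,0,0,0],[0,0,0,0],[0,0,-0.01,0],[0,0,-0.03,0],[0,0,-0.05,0],[0,0,-0.07,0],[0,0,-0.07,0],[0,0,-0.07,0]]' 0.45
python3 -c "
from h import *
to(.5926,.2691,.10,107.4)"
```

```text
t: 8.2
tcp_pos: [0.5946, -0.0681, 0.1789]
tool_rot: [-180.0, 0.1, 165.1]
wrist_force: [-0.4, -0.6, -0.1]
grip_width: 0.549
gripper_force: 0.0
shift [0.0886 0.3254 0.0789 1.0073]
```

```bash

python3 -m creep '[[0.01,0.035,0,0.1],[0.02,0.075,0,0.23],[0.03,0.115,0,0.36],[0.042,0.155,0,0.49],[0.053,0.195,0,0.62],[0.064,0.235,0,0.75],[0.075,0.275,0,0.88],[0.089,0.325,0,1.007],[0.089,0.325,0.03,1.007],[0.089,0.325,0.03,1.007]]'
python3 -c "
from h import *
cap('top','t2');cap('scene','s2')
a=cv2.resize(load('t2')['image'][160:260,340:440,::-1],None,fx=4,fy=4,interpolation=3)
b=cv2.resize(load('t2')['image'][160:260,215:315,::-1],None,fx=4,fy=4,interpolation=3);cv2.imwrite('pics/c3.png',np.hstack([a,b]))"
```

```text
t: 9.2
tcp_pos: [0.588, 0.2694, 0.1436]
tool_rot: [-179.5, 0.0, 107.6]
wrist_force: [-1.2, -0.4, -1.1]
grip_width: 0.548
gripper_force: 0.0
```

View pics/c3.png

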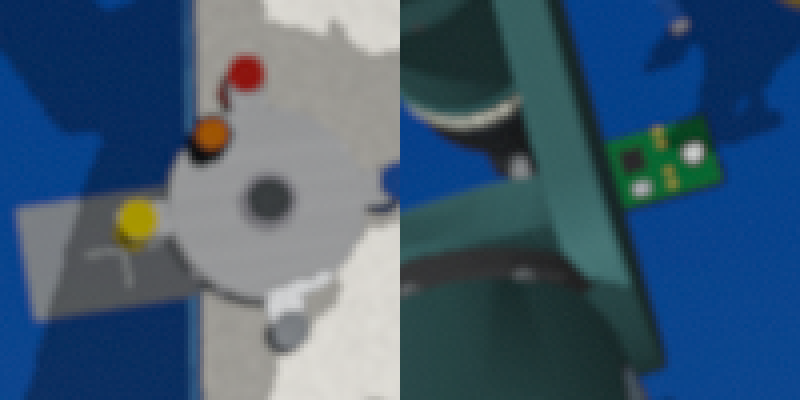

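The yellow cap at (374,214) is over the crosshair line, and the yellow board's spot at (288,198) hasn't moved. I go down and grip.

```bash
python3 -c "
from h import *
c=load('t2')
for z in(.098,.104,.11): print(w(c,374.2,214.3,z))
print('knob',w(c,392.6,193.2,.140),'hub',w(c,407.2,209.8,.104))
to(.5926,.2691,.010,107.4)"
```

```text
[ 0.55409306 -0.02917815  0.098     ]
[ 0.55282886 -0.0285218   0.104     ]
[ 0.55156465 -0.02786544  0.11      ]
knob [ 0.59538861 -0.06817159  0.14      ] hub [ 0.56378858 -0.10772856  0.104     ]
shift [0.0003 0.0025 0.1368 0.001 ]
```

```bash

python3 -m creep '[[0,0.003,0.03,0],[0,0.003,0.06,0],[0,0.003,0.09,0],[0,0.003,0.11,0],[0,0.003,0.125,0],[0,0.003,0.132,0],[0,0.003,0.1355,0],[0,0.003,0.1355,0],[0,0.003,0.1355,0],[0,0.003,0.1355,0]]'
python3 -m creep '[[0,0,0,0],[0,0,0,0],[0,0,0,0],[0,0,0,0],[0,0,0,0],[0,0,0,0],[0,0,0,0],[0,0,0,0],[0,0,0,0],[0,0,0,0]]' 1 60
python3 -c "
from h import *
th=np.radians(97.4); to(.5535+.087*np.cos(th),-.029+.087*np.sin(th),None,97.4)"
```

```text
t: 10.3
tcp_pos: [0.5954, 0.2701, 0.0138]
tool_rot: [179.9, 0.0, 107.4]
wrist_force: [-0.6, -0.2, -0.1]
grip_width: 0.552
gripper_force: 0.0
t: 11.3
tcp_pos: [0.5953, 0.2701, 0.0136]
tool_rot: [179.9, -0.0, 107.4]
wrist_force: [-0.9, 0.1, 5.3]
grip_width: 0.263
gripper_force: 60.0
shift [-0.1872 -0.1143 -0.      0.1749]
```

```bash

python3 -m creep '[[-0.012,-0.002,0,0],[-0.03,-0.008,0,0],[-0.05,-0.018,0,0.03],[-0.07,-0.03,0,0.06],[-0.09,-0.044,0,0.09],[-0.11,-0.059,0,0.12],[-0.13,-0.075,0,0.15],[-0.15,-0.09,0,0.175],[-0.16,-0.097,0,0.175],[-0.16,-0.097,0,0.175]]'
python3 -c "
from h import *
th=np.radians(97.4); to(.5535+.087*np.cos(th),-.029+.087*np.sin(th),None,97.4)
cap('top','t3');cap('scene','s3')
u,v=map(int,px(load('t3'),(.553,-.01,0)));a=cv2.resize(load('t3')['image'][v-50:v+50,u-50:u+50,::-1],None,fx=4,fy=4,interpolation=3)
u,v=map(int,px(load('s3'),(.553,-.01,0)));b=cv2.resize(load('s3')['image'][v-50:v+50,u-50:u+50,::-1],None,fx=4,fy=4,interpolation=3);print(u,v);cv2.imwrite('pics/c4.png',np.hstack([a,b]))"
```

```text
t: 12.3
tcp_pos: [0.55, 0.0855, 0.0136]
tool_rot: [180.0, 0.1, 97.3]
wrist_force: [-1.6, -7.2, 9.8]
grip_width: 0.267
gripper_force: 60.5
shift [-0.027  -0.0112 -0.     -0.001 ]
263 280
```

View pics/c4.png

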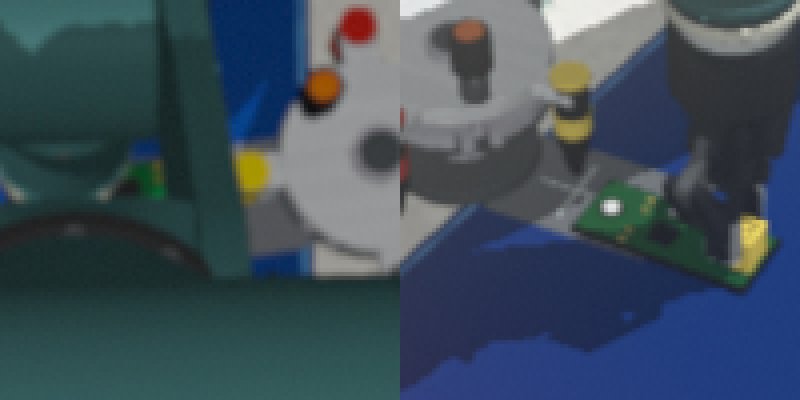

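The scene crop shows the spot at (265.5,281.5), the crosshair at about (258,276) and the lens tip just above it. I'll compute what remains.

```bash
python3 -c "
from h import *
c=load('s3'); p=w(c,213+210.5/4,230+206.5/4,.006); print('spot',p)
th=np.radians(97.4); s=arm.get_state(); q=s['tcp_pos']; print('pred spot',q[:2]-.087*np.array([np.cos(th),np.sin(th)]))
print('station px',px(c,(.5535,-.029,0)),'tip',px(c,(.5535,-.029,.018)), 'goal',px(c,(.5535,-.029,.006)))
d=np.array([.5535,-.029])-p[:2]; to(q[0]+d[0],q[1]+d[1])
"
```

```text
spot [0.55924039 0.0016032  0.006     ]
pred spot [ 0.5612338  -0.00061848]
station px (np.float64(257.21338081204954), np.float64(277.34601851905285)) tip (np.float64(256.8700870332936), np.float64(272.0027954498495)) goal (np.float64(257.0995296621458), np.float64(275.5739733255002))
shift [-0.0296 -0.0096 -0.      0.    ]
```

```bash

python3 -m creep '[[-0.006,-0.002,0,0],[-0.012,-0.004,0,0],[-0.018,-0.006,0,0],[-0.024,-0.008,0,0],[-0.029,-0.01,0,0],[-0.029,-0.01,0,0],[-0.029,-0.01,0,0],[-0.029,-0.01,0,0],[-0.029,-0.01,0,0],[-0.029,-0.01,0,0]]'
python3 -c "
from h import *
cap('top','t4');cap('scene','s4');print(px(load('t4'),(.5535,-.029,.006)))
b=cv2.resize(load('s4')['image'][250:300,225:300,::-1],None,fx=8,fy=8,interpolation=3);cv2.imwrite('pics/c5.png',b)"
```

```text
t: 13.4
tcp_pos: [0.5448, 0.0575, 0.0136]
tool_rot: [179.9, 0.0, 97.4]
wrist_force: [0.6, -0.2, 7.0]
grip_width: 0.267
gripper_force: 60.3
(np.float64(370.39085101789766), np.float64(221.79677579412044))
```

View pics/c5.png

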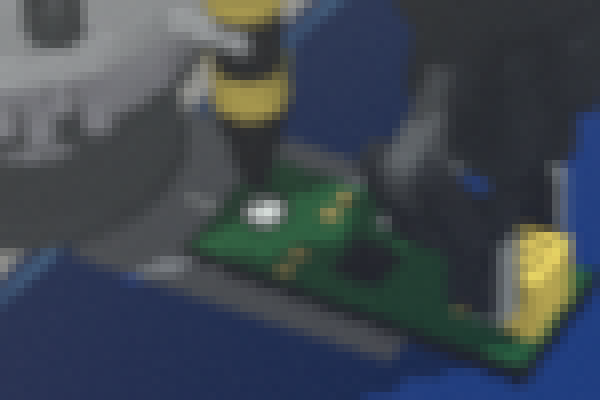

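```bash
python3 -c "
from h import *
c=load('s4'); im=c['image'][268:285,248:268].astype(int); m=(im.min(2)>120); ys,xs=np.nonzero(m); wt=im.min(2)[m]-120
u,v=248+np.average(xs,weights=wt),268+np.average(ys,weights=wt); print(u,v,w(c,u,v,.006), px(c,(.5535,-.029,.018)),px(c,(.5535,-.029,.055)))
"
```

```text
257.75368421052633 276.0463157894737 [ 0.55396829 -0.02661034  0.006     ] (np.float64(256.8700870332936), np.float64(272.0027954498495)) (np.float64(256.1476848610009), np.float64(260.7589099176832))
```

```bash

python3 -m creep '[[-0.001,-0.0015,0,0],[-0.001,-0.0015,0,0],[-0.001,-0.0015,0,0],[-0.001,-0.0015,0,0],[-0.001,-0.0015,0,0],[-0.001,-0.0015,0,0],[-0.001,-0.0015,0,0],[-0.001,-0.0015,0,0],[-0.001,-0.0015,0,0],[-0.001,-0.0015,0,0]]'
python3 -m creep '[[0,0,0,0],[0,0,0,0],[0,0,0,0],[0,0,0,0],[0,0,0,0],[0,0,0,0],[0,0,0,0],[0,0,0,0],[0,0,0,0],[0,0,0,0]]'
python3 -c "
from h import *
c=cap('scene','s5'); im=c['image'][268:285,248:268].astype(int); m=(im.min(2)>120); ys,xs=np.nonzero(m); wt=im.min(2)[m]-120
u,v=248+np.average(xs,weights=wt),268+np.average(ys,weights=wt); print(u,v,w(c,u,v,.006))
c=load('top0')
for p in((467,210),(521,208),(530,302),(471,304.5)): print(w(c,*p,.022))
b=cv2.resize(c['image'][195:315,455:545,::-1],None,fx=5,fy=5,interpolation=3);cv2.imwrite('pics/c6.png',b)
"
```

```text
t: 14.5
tcp_pos: [0.5441, 0.0566, 0.0136]
tool_rot: [179.8, 0.0, 97.4]
wrist_force: [3.0, 2.7, 5.5]
grip_width: 0.265
gripper_force: 60.0
t: 15.5
tcp_pos: [0.5441, 0.0566, 0.0136]
tool_rot: [179.8, 0.0, 97.4]
wrist_force: [1.5, 1.7, 6.2]
grip_width: 0.261
gripper_force: 60.0
257.671669793621 275.8011257035647 [ 0.55336915 -0.02732103  0.006     ]
[ 0.58126327 -0.27663482  0.022     ]
[ 0.58641669 -0.41536046  0.022     ]
[ 0.34626918 -0.42289681  0.022     ]
[ 0.33974908 -0.27581733  0.022     ]
```

View pics/c6.png

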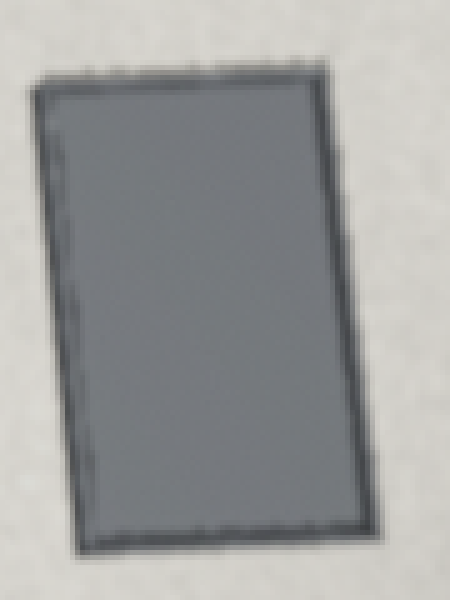

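```bash
python3 -c "
from h import *
c=load('top0')
A=w(c,462,212,0)[:2];B=w(c,520,208.6,.022)[:2];C=w(c,530.6,302.6,.022)[:2];D=w(c,471,305.4,0)[:2]
print(A,B,C,D,(A+B+C+D)/4,[np.linalg.norm(x) for x in(B-A,C-B,D-C,A-D)])
print([np.degrees(np.arctan2(*v[::-1])) for v in(B-A,C-D,A-D,B-C)])
m=(A+B+C+D)/4;yw=-75.6
to(None,.0566+.13)
"
```

```text
[ 0.58075618 -0.27032689] [ 0.58483921 -0.41270322] [ 0.34478533 -0.4242906 ] [ 0.33767686 -0.28270672] [ 0.4620144  -0.34750686] [np.float64(0.14243486864410873), np.float64(0.24033338075919478), np.float64(0.14176221842910786), np.float64(0.2433943668985121)]
[np.float64(-88.35733789920718), np.float64(-87.12577726091747), np.float64(2.9155085856734058), np.float64(2.7635178161488243)]
shift [ 0.1289  0.0167 -0.      0.    ]
```

```bash

python3 -m creep '[[0.01,0,0,0],[0.03,0,0,0],[0.06,0,0,0],[0.09,0,0,0],[0.1,0,-0.01,0],[0.1,0,-0.04,0],[0.1,0,-0.08,0],[0.1,0,-0.12,0],[0.1,0,-0.16,0],[0.1,0,-0.19,0]]' 1 100
python3 -m creep '[[0,0,0,0],[0,0,0,0],[0,0,0,0],[0,0,0,0],[0,0,0,0],[0,0,0,0],[0,0,0,0],[0,0,0,0],[0,0,0,0],[0,0,0,0]]'
python3 -c "
from h import *
to(.534,-.302,.2,92.6)
c=cap('scene','s6');u,v=map(int,px(c,(.54,.1,.18)));print(u,v);u=max(u,60);v=max(v,60)
cv2.imwrite('pics/c7.png',cv2.resize(c['image'][v-60:v+60,u-60:u+60,::-1],None,fx=4,fy=4,interpolation=3))"
```

```text
t: 16.55
tcp_pos: [0.5296, 0.1552, 0.2054]
tool_rot: [179.9, 0.0, 97.4]
wrist_force: [0.4, -0.4, -1.5]
grip_width: 0.249
gripper_force: 98.4
t: 17.55
tcp_pos: [0.5297, 0.1561, 0.2028]
tool_rot: [-180.0, 0.0, 97.4]
wrist_force: [0.2, -0.3, -1.7]
grip_width: 0.251
gripper_force: 98.5
shift [-0.4549 -0.0547  0.0028  0.0837]
303 236
```

View pics/c7.png

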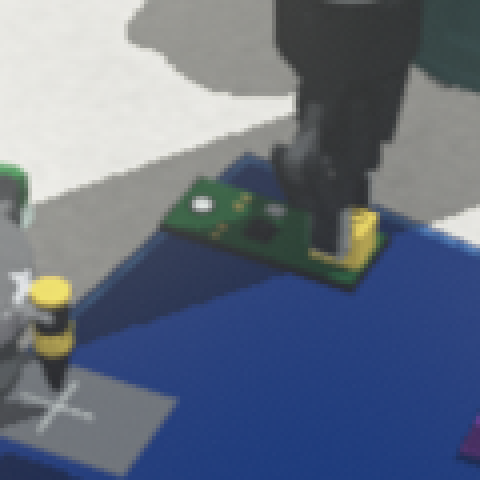

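The board is held level. I carry it over to the tray.

```bash

python3 -m creep '[[-0.01,-0.001,0,0],[-0.03,-0.004,0,0],[-0.06,-0.007,0,0.01],[-0.095,-0.011,0,0.02],[-0.13,-0.015,0,0.03],[-0.165,-0.02,0,0.04],[-0.2,-0.024,0,0.05],[-0.235,-0.028,0,0.06],[-0.27,-0.032,0,0.07],[-0.3,-0.036,0,0.084]]'
python3 -m creep '[[-0.03,-0.0015,0,0],[-0.06,-0.003,0,0],[-0.09,-0.005,0,0],[-0.115,-0.006,0,0],[-0.135,-0.0065,0,0],[-0.15,-0.007,0,0],[-0.155,-0.007,0,0],[-0.155,-0.007,0,0],[-0.155,-0.007,0,0],[-0.155,-0.007,0,0]]'
python3 -c "
from h import *
to(.534,-.302,.025,92.6)
c=cap('scene','s7');cap('top','t7');u,v=map(int,px(c,(.534,-.33,.15)));print(u,v);u=max(u,75);v=max(v,75)
cv2.imwrite('pics/c8.png',cv2.resize(c['image'][v-75:v+75,u-75:u+75,::-1],None,fx=4,fy=4,interpolation=3))"
```

```text
t: 18.6
tcp_pos: [0.5322, -0.1486, 0.203]
tool_rot: [180.0, 0.0, 92.5]
wrist_force: [0.4, 0.1, -0.6]
grip_width: 0.257
gripper_force: 98.3
t: 19.6
tcp_pos: [0.5325, -0.3001, 0.2028]
tool_rot: [-180.0, -0.0, 92.6]
wrist_force: [0.0, 0.2, -0.9]
grip_width: 0.253
gripper_force: 98.3
shift [-0.002   0.0014  0.1778  0.0006]
165 185
```

View pics/c8.png

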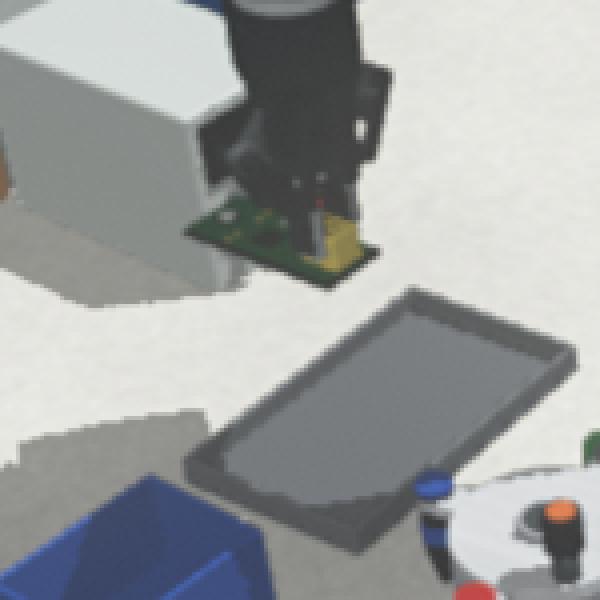

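```bash
python3 -c "
from h import *
c=load('s7')
P=[w(c,90+u/4,110+v/4,.022)[:2] for u,v in((186,460),(411,289),(576,348),(357,530))]
print(P,sum(P)/4)"
python3 -m creep '[[-0.002,0.001,0.02,0],[-0.002,0.001,0.05,0],[-0.002,0.001,0.08,0],[-0.002,0.001,0.11,0],[-0.002,0.001,0.13,0],[-0.002,0.001,0.14,0],[-0.002,0.001,0.145,0],[-0.002,0.001,0.145,0],[-0.002,0.001,0.145,0],[-0.002,0.001,0.145,0]]'
```

```text
[array([ 0.58822156, -0.40715549]), array([ 0.35021901, -0.42071376]), array([ 0.34046164, -0.27317435]), array([ 0.57889457, -0.26189075])] [ 0.46444919 -0.34073359]
t: 20.7
tcp_pos: [0.5344, -0.3037, 0.0591]
tool_rot: [179.9, 0.1, 92.6]
wrist_force: [-1.6, -0.2, -1.6]
grip_width: 0.251
gripper_force: 98.4
```

```bash

python3 -m creep '[[0.004,0,0.005,0],[0.004,0,0.01,0],[0.004,0,0.016,0],[0.004,0,0.022,0],[0.004,0,0.028,0],[0.004,0,0.034,0],[0.004,0,0.038,0],[0.004,0,0.04,0],[0.004,0,0.04,0],[0.004,0,0.04,0]]'
python3 -c "
from h import *
c=load('top0');print(w(c,407.2,209.8,.104))"
```

```text
t: 21.7
tcp_pos: [0.5332, -0.299, 0.0188]
tool_rot: [-180.0, -0.0, 92.6]
wrist_force: [-3.2, 2.3, 8.1]
grip_width: 0.253
gripper_force: 99.7
[ 0.56378858 -0.10772856  0.104     ]
```

```bash

python3 -m creep '[[0,0,0,0],[0,0,0,0],[0,0,0,0],[0,0,0,0],[0,0,-0.01,0],[0,0,-0.04,0],[0,0,-0.08,0],[0,0,-0.12,0],[0,0,-0.16,0],[0,0,-0.18,0]]' 0.55 40
python3 -c "
from h import *
to(.5952,-.0680,.2)
c=cap('scene','s8');d=cap('top','t8')
a=cv2.resize(c['image'][150:290,110:250,::-1],(400,400),interpolation=3)
b=cv2.resize(d['image'][160:320,200:360,::-1],(400,400),interpolation=3)
cv2.imwrite('pics/c9.png',np.hstack([a,b]))"
```

```text
t: 22.7
tcp_pos: [0.535, -0.3002, 0.2027]
tool_rot: [179.7, 0.2, 92.6]
wrist_force: [0.1, -0.5, -0.0]
grip_width: 0.448
gripper_force: 0.0
shift [0.2293 0.0706 0.0027 0.    ]
```

View pics/c9.png

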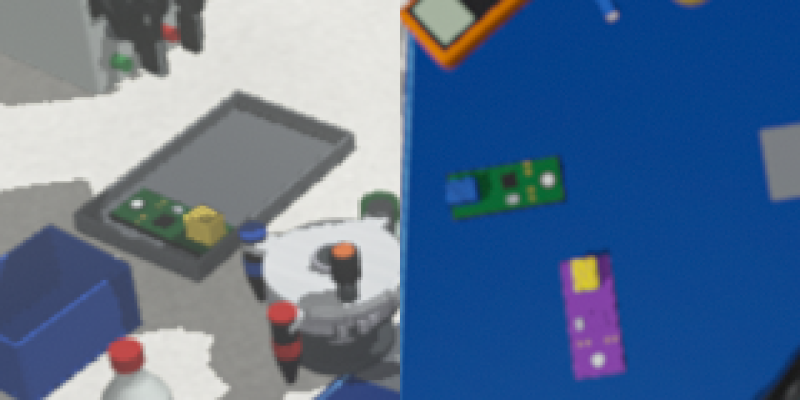

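Yellow lies flat in the tray, and the blue board is unmoved with its block at (224.5,235.5) and spot at (259,232). Next is the knob, to turn to the blue lens.

```bash

python3 -m creep '[[0.03,0.01,0,0],[0.065,0.02,0,0],[0.1,0.031,0,0],[0.135,0.042,0,0],[0.17,0.053,0,0],[0.205,0.064,0,0],[0.229,0.071,0,0],[0.229,0.071,0.02,0],[0.229,0.071,0.04,0],[0.229,0.071,0.04,0]]' 0.45
python3 -m creep '[[0,0,0.01,0],[0,0,0.03,0],[0,0,0.045,0],[0,0,0.053,0],[0,0,0.053,0],[0,0,0.053,0],[0,0,0.053,0],[0,0,0.053,0],[0,0,0.053,0],[0,0,0.053,0]]'
python3 -c "
from h import *
to(.5952,-.068,.109)"
```

```text
t: 23.8
tcp_pos: [0.591, -0.0661, 0.1542]
tool_rot: [-179.6, -0.1, 92.6]
wrist_force: [-1.5, -0.9, 0.5]
grip_width: 0.555
gripper_force: 0.0
t: 24.8
tcp_pos: [0.5943, -0.0672, 0.1052]
tool_rot: [180.0, 0.0, 92.6]
wrist_force: [-0.6, 0.8, -0.1]
grip_width: 0.546
gripper_force: 0.0
shift [-0.0008  0.0009 -0.0038  0.    ]
```

```bash

python3 -m creep '[[-0.001,0.001,-0.004,0],[-0.001,0.001,-0.004,0],[-0.001,0.001,-0.004,0],[-0.001,0.001,-0.004,0],[-0.001,0.001,-0.004,0],[-0.001,0.001,-0.004,0],[-0.001,0.001,-0.004,0],[-0.001,0.001,-0.004,0],[-0.001,0.001,-0.004,0],[-0.001,0.001,-0.004,0]]' 1 60
python3 -m creep '[[0,0,-0.002,0],[0,0,-0.004,0],[0,0,-0.006,0],[0,0,-0.008,0],[0,0,-0.01,0],[0,0,-0.012,0],[0,0,-0.014,0],[0,0,-0.0145,0],[0,0,-0.0145,0],[0,0,-0.0145,0]]'
python3 -c "
from h import *
s=arm.get_state();p=s['tcp_pos'];A=np.array([.5638,-.1078]);print(np.linalg.norm(p[:2]-A),np.degrees(np.arctan2(*(p[:2]-A)[::-1])))
for a in range(70,233,18): to(A[0]+.0503*np.cos(np.radians(a)),A[1]+.0503*np.sin(np.radians(a)))
a=232.4;to(A[0]+.0503*np.cos(np.radians(a)),A[1]+.0503*np.sin(np.radians(a)))"
```

```text
t: 25.8
tcp_pos: [0.5964, -0.0684, 0.1099]
tool_rot: [179.8, 0.0, 92.6]
wrist_force: [1.6, 0.5, 6.1]
grip_width: 0.275
gripper_force: 58.6
t: 26.8
tcp_pos: [0.5947, -0.0676, 0.1231]
tool_rot: [-180.0, -0.0, 92.6]
wrist_force: [3.2, 4.5, -7.4]
grip_width: 0.271
gripper_force: 59.1
0.05073545305634045 52.46651624402165
shift [ 0.0076 -0.0134 -0.      0.    ]
shift [ 0.0113 -0.0287 -0.      0.    ]
shift [ 0.0101 -0.0444 -0.      0.    ]
shift [ 0.0041 -0.0589 -0.      0.    ]
shift [-0.0061 -0.0709 -0.      0.    ]
shift [-0.0195 -0.0791 -0.      0.    ]
shift [-0.0348 -0.0828 -0.      0.    ]
shift [-0.0505 -0.0816 -0.      0.    ]
shift [-0.065  -0.0756 -0.      0.    ]
shift [-0.077  -0.0654 -0.      0.    ]
shift [-0.0772 -0.0651 -0.      0.    ]
```

```bash

python3 -m creep '[[0.004,-0.0065,0.001,0],[0.0076,-0.0134,0.001,0],[0.0101,-0.0209,0.001,0],[0.0113,-0.0287,0.001,0],[0.0114,-0.0366,0.001,0],[0.0101,-0.0444,0.001,0],[0.0077,-0.0519,0.001,0],[0.0041,-0.0589,0.001,0],[-0.0005,-0.0653,0.001,0],[-0.0061,-0.0709,0.001,0]]'
python3 -m creep '[[-0.0064,-0.0047,0,0],[-0.0134,-0.0082,0,0],[-0.0209,-0.0106,0,0],[-0.0287,-0.0119,0,0],[-0.0366,-0.0119,0,0],[-0.0444,-0.0107,0,0],[-0.0519,-0.0083,0,0],[-0.0589,-0.0047,0,0],[-0.0653,-0.0001,0,0],[-0.0711,0.0058,0,0]]'
python3 -c "
from h import *
s=arm.get_state();p=s['tcp_pos'];A=np.array([.5638,-.1078]);print(np.linalg.norm(p[:2]-A),np.degrees(np.arctan2(*(p[:2]-A)[::-1])))
a=232.4;to(A[0]+.0503*np.cos(np.radians(a)),A[1]+.0503*np.sin(np.radians(a)))"
```

```text
t: 27.8
tcp_pos: [0.5267, -0.0791, 0.1234]
tool_rot: [179.7, 0.2, 92.6]
wrist_force: [7.4, -4.0, -5.0]
grip_width: 0.273
gripper_force: 59.4
t: 28.8
tcp_pos: [0.5337, -0.1467, 0.1225]
tool_rot: [179.9, -0.2, 92.5]
wrist_force: [4.8, 7.4, -6.0]
grip_width: 0.272
gripper_force: 59.4
0.049177431874664015 -127.75475857691002
shift [-0.0009 -0.0006 -0.      0.    ]
```

Angle 232.2°, on target. I settle and lower the pin.

```bash

python3 -m creep '[[0,0,0,0],[0,0,0,0],[0,0,0,0],[0,0,0.003,0],[0,0,0.006,0],[0,0,0.009,0],[0,0,0.012,0],[0,0,0.0135,0],[0,0,0.0135,0],[0,0,0.0135,0]]'
python3 -c "
from h import *
s=arm.get_state();p=s['tcp_pos'];A=np.array([.5638,-.1078]);print(np.linalg.norm(p[:2]-A),np.degrees(np.arctan2(*(p[:2]-A)[::-1])))"
```

```text
t: 29.8
tcp_pos: [0.5366, -0.149, 0.11]
tool_rot: [179.6, 0.1, 92.5]
wrist_force: [9.7, 0.0, -5.7]
grip_width: 0.274
gripper_force: 59.8
0.04933526332648394 -123.41577616511951
```

```bash

python3 -m creep '[[0,0,0,0],[0,0,0,0],[0,0,0,0],[0,0,0,0],[0,0,0,0],[0,0,0,0],[0,0,0,0],[0,0,0,0],[0,0,0,0],[0,0,0,0]]'
python3 -c "
from h import *
s=arm.get_state();p=s['tcp_pos'];A=np.array([.5638,-.1078]);print(np.linalg.norm(p[:2]-A),np.degrees(np.arctan2(*(p[:2]-A)[::-1])))
c=cap('scene','s9');d=cap('top','t9')
a=cv2.resize(c['image'][180:290,170:280,::-1],(400,400),interpolation=3)
b=cv2.resize(d['image'][160:270,350:460,::-1],(400,400),interpolation=3)
cv2.imwrite('pics/c10.png',np.hstack([a,b]))"
```

```text
t: 30.8
tcp_pos: [0.5366, -0.149, 0.1101]
tool_rot: [179.6, 0.1, 92.5]
wrist_force: [9.8, -0.2, -5.9]
grip_width: 0.273
gripper_force: 59.8
0.0493435126771466 -123.40402257152958
```

View pics/c10.png

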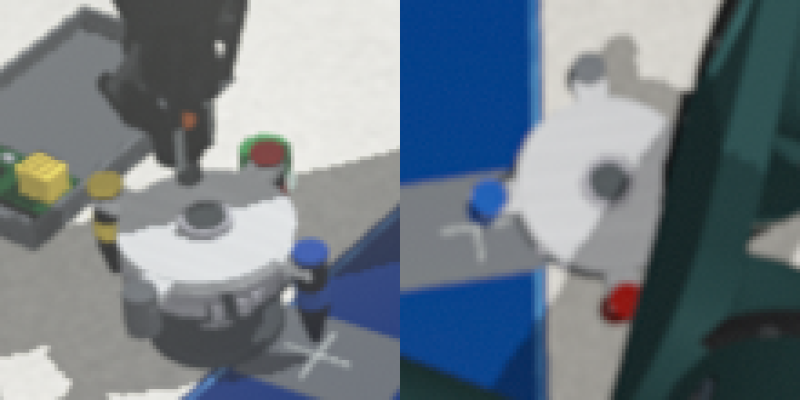

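The blue cap at top (374.7,215) is over the station, close to where yellow sat. I release so the pin can drop, then check.

```bash

python3 -m creep '[[0,0,0,0],[0,0,0,0],[0,0,0,0],[0,0,0,0],[0,0,0,0],[0,0,0,0],[0,0,-0.02,0],[0,0,-0.05,0],[0,0,-0.07,0],[0,0,-0.07,0]]' 0.45 60
python3 -c "
from h import *
c=cap('scene','s10')
A=np.array([.5638,-.1078]);
for l in(0,.01):
  for a in (52.5,232.4): print(l,a,px(c,(A[0]+.05*np.cos(np.radians(a)),A[1]+.05*np.sin(np.radians(a)),.14+l)))
for n in('s8','s10'):
  im=load(n)['image'].astype(int); m=(im[...,0]>130)&(im[...,1]>60)&(im[...,1]<140)&(im[...,2]<70); m[:195]=0;m[260:]=0;m[:,:195]=0;m[:,250:]=0
  ys,xs=np.nonzero(m);print(n,len(xs),xs.mean(),ys.mean())
to(.5133,.3473,.2,99.2)"
```

```text
t: 31.9
tcp_pos: [0.5356, -0.149, 0.1817]
tool_rot: [179.7, 0.1, 92.6]
wrist_force: [0.6, -0.1, -0.7]
grip_width: 0.551
gripper_force: 0.0
0 52.5 (np.float64(230.28034058128975), np.float64(236.70159476282288))
0 232.4 (np.float64(220.86266174149145), np.float64(212.204433959095))
0.01 52.5 (np.float64(229.95473969020497), np.float64(233.34927223982288))
0.01 232.4 (np.float64(220.51239723721136), np.float64(208.91050967302067))
s8 0 nan nan
s10 0 nan nan
shift [ 0.4964  0.0011 -0.0199 -0.1155]<string>:9: RuntimeWarning: Mean of empty slice.
  ret = ret.dtype.type(ret / rcount)
```

```bash
python3 -c "
from h import *
for n,x,y in(('s8',230,236),('s10',221,212)):
  im=load(n)['image'][y-14:y+14,x-14:x+14]; h=cv2.cvtColor(im,cv2.COLOR_RGB2HSV); m=(h[...,0]>3)&(h[...,0]<18)&(h[...,1]>120)&(h[...,2]>50)
  ys,xs=np.nonzero(m);print(n,len(xs),xs.mean()+x-14,ys.mean()+y-14)"
python3 -m creep '[[0.03,0,-0.01,0],[0.07,0,-0.02,-0.02],[0.11,0,-0.02,-0.04],[0.15,0,-0.02,-0.06],[0.19,0,-0.02,-0.08],[0.23,0,-0.02,-0.1],[0.27,0,-0.02,-0.115],[0.31,0,-0.02,-0.115],[0.35,0,-0.02,-0.115],[0.39,0,-0.02,-0.115]]'
python3 -c "
from h import *
c=cap('top','t10');s=cap('scene','s11')
im=s['image'][198:226,207:235]; h=cv2.cvtColor(im,cv2.COLOR_RGB2HSV); m=(h[...,0]>3)&(h[...,0]<18)&(h[...,1]>120)&(h[...,2]>50)
ys,xs=np.nonzero(m);print(len(xs),xs.mean()+207,ys.mean()+198)
a=c['image'].astype(int)
# blue cap near (374,214); orange knob; yellow cap ref in t2
def cen(a,x,y,f,r=8):
  q=a[y-r:y+r+1,x-r:x+r+1]; ys,xs=np.nonzero(f(q)); return len(xs),xs.mean()+x-r,ys.mean()+y-r
Y=load('t2')['image'].astype(int)
print('Y',cen(Y,374,215,lambda q:(q[...,0]>140)&(q[...,1]>120)&(q[...,2]<60)))
print('B',cen(a,374,215,lambda q:(q[...,2]>150)&(q[...,1]>60)&(q[...,0]<90)))
print(a[206:224,374].tolist())
print('spotB',cen(a,259,232,lambda q:q.min(2)>150,5))
to(.5133,.3473,.1,99.2)"
```

```text
s8 29 229.6206896551724 237.44827586206895
s10 14 219.85714285714286 212.92857142857142
t: 32.95
tcp_pos: [0.5147, 0.2427, 0.1972]
tool_rot: [-179.9, 0.0, 99.2]
wrist_force: [0.3, -0.0, 1.0]
grip_width: 0.553
gripper_force: 0.0
13 220.0 212.84615384615384
Y (65, np.float64(373.9076923076923), np.float64(214.26153846153846))
B (0, np.float64(nan), np.float64(nan))
[[26, 49, 92], [52, 65, 91], [64, 75, 96], [57, 73, 114], [36, 68, 125], [25, 65, 128], [22, 64, 128], [23, 65, 128], [24, 66, 128], [25, 66, 129], [25, 66, 130], [24, 64, 129], [31, 63, 121], [41, 61, 105], [55, 71, 106], [78, 90, 118], [104, 110, 124], [117, 121, 127]]
spotB (0, np.float64(nan), np.float64(nan))
shift [0.1006 0.0151 0.0973 0.0034]<string>:9: RuntimeWarning: Mean of empty slice.
  ret = ret.dtype.type(ret / rcount)
```

The knob dot sits at the same offset from the "home" prediction as when yellow was locked (−1.0,+0.7 px), so the pin is home. Next I check whether the blue board has moved.

```bash
python3 -c "
from h import *
z=load('scene0');s=load('s11')
for n,c in(('0',z),('s8',load('s8')),('s11',s)):
  h=cv2.cvtColor(c['image'],cv2.COLOR_RGB2HSV)[290:350,340:430].astype(int); m=(h[...,0]>100)&(h[...,0]<125)&(h[...,2]>120)
  b=c['image'][290:350,340:430].astype(int); g=(b[...,1]>b[...,0]+20)&(b[...,1]>b[...,2]+10)
  for k in (g,):
    ys,xs=np.nonzero(k);print(n,len(xs),xs.mean()+340,ys.mean()+290)
  q=c['image'][:,:].astype(int)
  mm=np.zeros(q.shape[:2],bool);mm[295:335,352:380]=q[295:335,352:380].min(2)>140;ys,xs=np.nonzero(mm);print(len(xs),xs.mean() if len(xs) else 0,ys.mean() if len(xs) else 0)
print(px(z,(.527,.2627,.006)))
" 2>&1 | grep -v Warn
python3 -m creep '[[0.02,0.004,0,0],[0.05,0.01,0,0],[0.08,0.013,0,0],[0.1,0.015,0,0],[0.1,0.015,0.02,0],[0.1,0.015,0.05,0],[0.1,0.015,0.08,0],[0.1,0.015,0.1,0],[0.1,0.015,0.1,0],[0.1,0.015,0.1,0]]'
```

```text
0 580 371.5155172413793 326.3620689655172
13 364.6923076923077 317.0
s8 424 378.2759433962264 322.96462264150944
14 364.7142857142857 317.14285714285717
s11 426 378.2676056338028 323.00704225352115
14 364.7142857142857 317.14285714285717
(np.float64(364.7067522061308), np.float64(316.9844262664562))
t: 34.05
tcp_pos: [0.5144, 0.3417, 0.098]
tool_rot: [-179.9, 0.1, 99.1]
wrist_force: [0.5, -0.2, 0.9]
grip_width: 0.545
gripper_force: 0.0
```

```bash

python3 -m creep '[[0.003,0,0.02,0],[0.003,0,0.04,0],[0.003,0,0.06,0],[0.003,0,0.075,0],[0.003,0,0.082,0],[0.003,0,0.0845,0],[0.003,0,0.0845,0],[0.003,0,0.0845,0],[0.003,0,0.0845,0],[0.003,0,0.0845,0]]'
python3 -m creep '[[0,0,0,0],[0,0,0,0],[0,0,0,0],[0,0,0,0],[0,0,0,0],[0,0,0,0],[0,0,0,0],[0,0,0,0],[0,0,0,0],[0,0,0,0]]' 1 80
python3 -c "
from h import *
th=np.radians(97.4); to(.5535+.087*np.cos(th),-.029+.087*np.sin(th),None,97.4)"
```

```text
t: 35.05
tcp_pos: [0.5147, 0.3457, 0.0149]
tool_rot: [179.9, -0.0, 99.2]
wrist_force: [-0.0, -0.6, -0.0]
grip_width: 0.552
gripper_force: 0.0
t: 36.05
tcp_pos: [0.5146, 0.3456, 0.0149]
tool_rot: [180.0, -0.0, 99.2]
wrist_force: [-1.2, -0.8, 5.4]
grip_width: 0.259
gripper_force: 79.7
shift [-0.289  -0.0186 -0.      0.0308]
```

```bash

python3 -m creep '[[-0.01,-0.001,0,0],[-0.025,-0.002,0,0],[-0.045,-0.003,0,0.01],[-0.065,-0.004,0,0.015],[-0.085,-0.005,0,0.02],[-0.105,-0.006,0,0.025],[-0.125,-0.008,0,0.031],[-0.14,-0.009,0,0.031],[-0.15,-0.01,0,0.031],[-0.155,-0.01,0,0.031]]'
python3 -m creep '[[-0.01,-0.0005,0,0],[-0.025,-0.001,0,0],[-0.045,-0.002,0,0],[-0.065,-0.003,0,0],[-0.085,-0.004,0,0],[-0.1,-0.004,0,0],[-0.105,-0.004,0,0],[-0.105,-0.004,0,0],[-0.105,-0.004,0,0],[-0.105,-0.004,0,0]]'
cat >> h.py <<'E'
def spot(c,p,r=9):
    u,v=map(round,px(c,p)); q=c['image'][v-r:v+r+1,u-r:u+r+1].astype(int).min(2); m=q>115
    ys,xs=np.nonzero(m); k=q[m]-115; U,V=u-r+np.average(xs,weights=k),v-r+np.average(ys,weights=k)
    print('px',U,V,'n',len(xs),'world',w(c,U,V,.006))
E
python3 -c "
from h import *
s=arm.get_state();y=np.radians(s['tool_rot'][2]);p=s['tcp_pos'][:2]-.087*np.array([np.cos(y),np.sin(y)]);print('pred',p)
c=cap('scene','s12');spot(c,(*p,.006),6)
th=np.radians(97.4); to(.5535+.087*np.cos(th),-.029+.087*np.sin(th),None,97.4)"
```

```text
t: 37.05
tcp_pos: [0.5296, 0.1896, 0.0148]
tool_rot: [179.9, -0.0, 97.3]
wrist_force: [-1.8, 5.4, 6.8]
grip_width: 0.259
gripper_force: 79.8
t: 38.05
tcp_pos: [0.5388, 0.0843, 0.0148]
tool_rot: [180.0, 0.1, 97.4]
wrist_force: [-0.9, -3.3, 7.0]
grip_width: 0.257
gripper_force: 80.0
pred [ 0.54998097 -0.0020133 ]
px 267.5060362173038 278.9265593561368 n 19 world [ 5.48880614e-01 -3.43647451e-04  6.00000000e-03]
shift [-0.0272 -0.     -0.     -0.0004]
```

```bash

python3 -m creep '[[-0.006,0,0,0],[-0.012,0,0,0],[-0.018,0,0,0],[-0.024,0.0005,0,0],[-0.028,0.0005,0,0],[-0.028,0.0005,0,0],[-0.028,0.0005,0,0],[-0.028,0.0005,0,0],[-0.028,0.0005,0,0],[-0.028,0.0005,0,0]]'
python3 -c "
from h import *
s=arm.get_state();y=np.radians(s['tool_rot'][2]);p=s['tcp_pos'][:2]-.087*np.array([np.cos(y),np.sin(y)]);print('pred',p)
c=cap('scene','s13');spot(c,(*p,.006),6)
b=cv2.resize(c['image'][250:300,225:300,::-1],None,fx=8,fy=8,interpolation=3);cv2.imwrite('pics/c11.png',b)"
```

```text
t: 39.1
tcp_pos: [0.5426, 0.0576, 0.0148]
tool_rot: [180.0, 0.0, 97.3]
wrist_force: [-0.8, 2.5, 8.5]
grip_width: 0.255
gripper_force: 80.0
pred [ 0.55374362 -0.02865307]
px 258.5754339118825 275.8838451268358 n 13 world [ 0.55236001 -0.02528105  0.006     ]
```

View pics/c11.png

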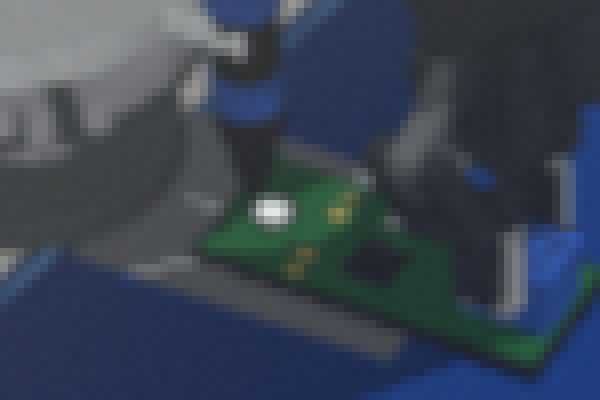

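The blue lens tip is at crop (258,188) and the spot at (271,212), about 2 mm right of centre. I make a small correction and hold.

```bash

python3 -m creep '[[-0.0022,0.0005,0,0],[-0.0022,0.0005,0,0],[-0.0022,0.0005,0,0],[-0.0022,0.0005,0,0],[-0.0022,0.0005,0,0],[-0.0022,0.0005,0,0],[-0.0022,0.0005,0,0],[-0.0022,0.0005,0,0],[-0.0022,0.0005,0,0],[-0.0022,0.0005,0,0]]'
python3 -m creep '[[0,0,0,0],[0,0,0,0],[0,0,0,0],[0,0,0,0],[0,0,0,0],[0,0,0,0],[0,0,0,0],[0,0,0,0],[0,0,0,0],[0,0,0,0]]'
python3 -c "
from h import *
s=arm.get_state();y=np.radians(s['tool_rot'][2]);p=s['tcp_pos'][:2]-.087*np.array([np.cos(y),np.sin(y)]);print('pred',p)
c=cap('scene','s14');spot(c,(*p,.006),6)"
```

```text
t: 40.15
tcp_pos: [0.543, 0.056, 0.0148]
tool_rot: [-180.0, -0.0, 97.3]
wrist_force: [-0.7, 4.2, 9.0]
grip_width: 0.261
gripper_force: 80.1
t: 41.15
tcp_pos: [0.543, 0.056, 0.0148]
tool_rot: [-180.0, -0.0, 97.3]
wrist_force: [-0.8, 4.6, 8.8]
grip_width: 0.256
gripper_force: 80.1
pred [ 0.55411033 -0.03024596]
px 257.9600938967136 275.80046948356807 n 14 world [ 0.5529684  -0.02672977  0.006     ]
```

```bash

python3 -m creep '[[0.01,0,0,0],[0.03,0,0,0],[0.06,0,0,0],[0.09,0,0,0],[0.1,0,-0.01,0],[0.1,0,-0.04,0],[0.1,0,-0.08,0],[0.1,0,-0.12,0],[0.1,0,-0.16,0],[0.1,0,-0.19,0]]' 1 100
python3 -m creep '[[0,0,0,0],[0,0,0,0],[0,0,0,0],[0,0,0,0],[0,0,0,0],[0,0,0,0],[0,0,0,0],[0,0,0,0],[0,0,0,0],[0,0,0,0]]'
python3 -c "
from h import *
to(.461,-.3,.2,92.6)
s=arm.get_state();y=np.radians(s['tool_rot'][2]);p=s['tcp_pos']-.087*np.array([np.cos(y),np.sin(y),0]);p[2]-=.009
c=cap('scene','s15');print(px(c,p));
spot(c,p,7)"
```

```text
t: 42.2
tcp_pos: [0.5306, 0.1542, 0.2068]
tool_rot: [179.9, 0.0, 97.4]
wrist_force: [0.4, 0.9, -0.4]
grip_width: 0.25
gripper_force: 98.2
t: 43.2
tcp_pos: [0.5308, 0.1556, 0.2043]
tool_rot: [180.0, 0.0, 97.4]
wrist_force: [-0.7, -0.1, -0.7]
grip_width: 0.253
gripper_force: 98.2
shift [-0.4428 -0.1279  0.0043  0.0838]
(np.float64(291.42414050144816), np.float64(226.99268374460738))
px 289.6764214046823 224.7420568561873 n 71 world [ 0.34016699 -0.07954007  0.006     ]
```

The spot lies where a level held board would put it. I carry it to the tray's middle slot.

```bash

python3 -m creep '[[-0.01,-0.003,0,0],[-0.03,-0.009,0,0],[-0.06,-0.017,0,0.01],[-0.095,-0.027,0,0.02],[-0.13,-0.037,0,0.03],[-0.165,-0.048,0,0.04],[-0.2,-0.058,0,0.05],[-0.235,-0.068,0,0.06],[-0.27,-0.078,0,0.07],[-0.3,-0.087,0,0.084]]'
python3 -m creep '[[-0.03,-0.006,0,0],[-0.06,-0.012,0,0],[-0.09,-0.018,0,0],[-0.115,-0.023,0,0],[-0.132,-0.027,0,0],[-0.139,-0.029,0,0],[-0.139,-0.029,0,0],[-0.139,-0.029,0,0],[-0.139,-0.029,0,0],[-0.139,-0.029,0,0]]'
python3 -c "
from h import *
to(.461,-.3,.022,92.6)"
```

```text
t: 44.25
tcp_pos: [0.4822, -0.1555, 0.2045]
tool_rot: [180.0, 0.0, 92.5]
wrist_force: [0.4, -0.7, -1.0]
grip_width: 0.252
gripper_force: 98.3
t: 45.25
tcp_pos: [0.4605, -0.2923, 0.2044]
tool_rot: [-180.0, -0.0, 92.6]
wrist_force: [-0.4, 0.2, -0.1]
grip_width: 0.254
gripper_force: 98.3
shift [-7.700e-03  1.000e-04  1.824e-01  9.000e-04]
```

```bash

python3 -m creep '[[-0.008,0,0.02,0],[-0.008,0,0.05,0],[-0.008,0,0.08,0],[-0.008,0,0.11,0],[-0.008,0,0.135,0],[-0.008,0,0.15,0],[-0.008,0,0.155,0],[-0.008,0,0.16,0],[-0.008,0,0.16,0],[-0.008,0,0.16,0]]'
python3 -m creep '[[0,0,0.004,0],[0,0,0.008,0],[0,0,0.012,0],[0,0,0.016,0],[0,0,0.02,0],[0,0,0.023,0],[0,0,0.0245,0],[0,0,0.0245,0],[0,0,0.0245,0],[0,0,0.0245,0]]'
```

```text
t: 46.25
tcp_pos: [0.4613, -0.3016, 0.0451]
tool_rot: [179.9, 0.1, 92.6]
wrist_force: [0.3, -0.3, -0.7]
grip_width: 0.254
gripper_force: 98.3
t: 47.25
tcp_pos: [0.4605, -0.3011, 0.0199]
tool_rot: [-180.0, -0.0, 92.6]
wrist_force: [-1.7, 0.8, 4.4]
grip_width: 0.256
gripper_force: 98.6
```

```bash

python3 -m creep '[[0,0,0,0],[0,0,0,0],[0,0,0,0],[0,0,0,0],[0,0,-0.01,0],[0,0,-0.04,0],[0,0,-0.08,0],[0,0,-0.12,0],[0,0,-0.16,0],[0,0,-0.18,0]]' 0.55 40
python3 -c "
from h import *
to(.5331,-.1477,.109)
c=cap('scene','s16')
cv2.imwrite('pics/c12.png',cv2.resize(c['image'][150:290,110:280,::-1],None,fx=4,fy=4,interpolation=3))"
```

```text
t: 48.25
tcp_pos: [0.4621, -0.3023, 0.2044]
tool_rot: [179.8, 0.2, 92.6]
wrist_force: [0.0, -1.0, 0.8]
grip_width: 0.45
gripper_force: 0.0
shift [0.1513 0.0779 0.0954 0.    ]
```

View pics/c12.png

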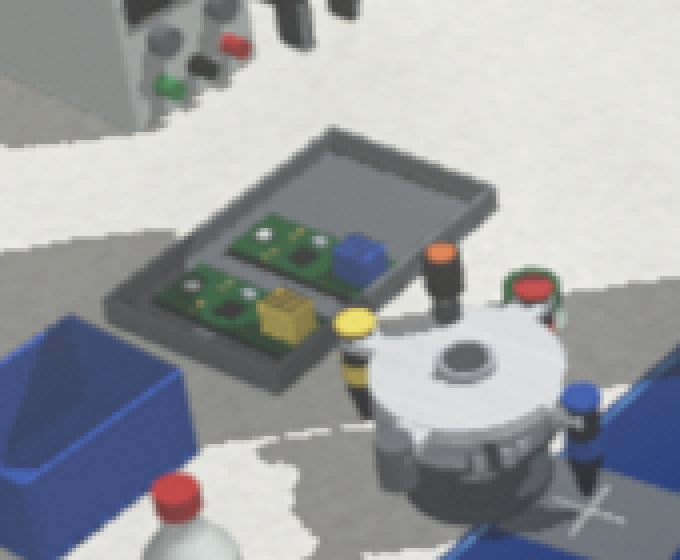

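Both boards lie flat side by side in the tray. The last step is the blank plug, so I return to the knob.

```bash

python3 -m creep '[[0.03,0.015,0,0],[0.065,0.033,0,0],[0.1,0.051,0,0],[0.13,0.067,0,0],[0.151,0.078,0,0],[0.151,0.078,0,0],[0.151,0.078,0.02,0],[0.151,0.078,0.04,0],[0.151,0.078,0.04,0],[0.151,0.078,0.04,0]]' 0.45
python3 -m creep '[[0,0,0.01,0],[0,0,0.03,0],[0,0,0.045,0],[0,0,0.055,0],[0,0,0.055,0],[0,0,0.055,0],[0,0,0.055,0],[0,0,0.055,0],[0,0,0.055,0],[0,0,0.055,0]]'
python3 -m creep '[[0,0,0,0],[0,0,0,0],[0,0,0,0],[0,0,0,0],[0,0,0,0],[0,0,0,0],[0,0,0,0],[0,0,0,0],[0,0,0,0],[0,0,0,0]]' 1 60
python3 -m creep '[[0,0,-0.002,0],[0,0,-0.004,0],[0,0,-0.006,0],[0,0,-0.008,0],[0,0,-0.01,0],[0,0,-0.012,0],[0,0,-0.014,0],[0,0,-0.014,0],[0,0,-0.014,0],[0,0,-0.014,0]]'
python3 -c "
from h import *
s=arm.get_state();p=s['tcp_pos'];A=np.array([.5638,-.1078]);print(np.linalg.norm(p[:2]-A),np.degrees(np.arctan2(*(p[:2]-A)[::-1])))
for a in np.arange(241.5,323,9): to(A[0]+.0503*np.cos(np.radians(a)),A[1]+.0503*np.sin(np.radians(a)))"
```

```text
t: 49.3
tcp_pos: [0.5313, -0.1475, 0.1599]
tool_rot: [-179.9, -0.0, 92.5]
wrist_force: [-0.7, -0.4, 0.4]
grip_width: 0.55
gripper_force: 0.0
t: 50.3
tcp_pos: [0.5321, -0.147, 0.1052]
tool_rot: [180.0, 0.0, 92.6]
wrist_force: [-0.6, 0.2, -1.0]
grip_width: 0.554
gripper_force: 0.0
t: 51.3
tcp_pos: [0.5366, -0.1478, 0.1062]
tool_rot: [179.5, 0.1, 92.5]
wrist_force: [10.1, 1.7, -0.7]
grip_width: 0.278
gripper_force: 58.8
t: 52.3
tcp_pos: [0.5337, -0.1456, 0.1186]
tool_rot: [179.8, -0.1, 92.5]
wrist_force: [6.8, 6.9, -6.8]
grip_width: 0.276
gripper_force: 59.6
0.04829774994960956 -128.53941885545265
shift [-0.0067  0.0058 -0.      0.    ]
shift [-0.0102  0.0129 -0.      0.    ]
shift [-0.0126  0.0204 -0.      0.    ]
shift [-0.0138  0.0282 -0.      0.    ]
shift [-0.0137  0.0361 -0.      0.    ]
shift [-0.0124  0.0439 -0.      0.    ]
shift [-0.0099  0.0514 -0.      0.    ]
shift [-0.0063  0.0584 -0.      0.    ]
shift [-0.0016  0.0647 -0.      0.    ]
shift [ 0.0041  0.0702 -0.      0.    ]
```

```bash
python3 -c "
from h import *
A=np.array([.5665,-.1083])
for a in np.arange(242.2,324,9): to(A[0]+.05*np.cos(np.radians(a)),A[1]+.05*np.sin(np.radians(a)))
to(.6065,-.1383)"
```

```text
shift [-0.0074  0.0092 -0.      0.    ]
shift [-0.0108  0.0162 -0.      0.    ]
shift [-0.0131  0.0237 -0.      0.    ]
shift [-0.0141  0.0315 -0.      0.    ]
shift [-0.014   0.0393 -0.      0.    ]
shift [-0.0126  0.0471 -0.      0.    ]
shift [-0.01    0.0545 -0.      0.    ]
shift [-0.0063  0.0614 -0.      0.    ]
shift [-0.0016  0.0676 -0.      0.    ]
shift [ 0.0041  0.0731 -0.      0.    ]
shift [ 0.0041  0.073  -0.      0.    ]
```

```bash

python3 -m creep '[[-0.006,0.007,0,0],[-0.0105,0.0155,0,0],[-0.0131,0.0237,0,0],[-0.0141,0.0315,0,0],[-0.014,0.0393,0,0],[-0.0126,0.0471,0,0],[-0.01,0.0545,0,0],[-0.0063,0.0614,0,0],[-0.0016,0.0676,0,0],[0.0041,0.073,0,0]]'
python3 -m creep '[[0,0,0,0],[0,0,0,0],[0,0,0,0],[0,0,0,0],[0,0,0,0],[0,0,0,0],[0,0,0,0],[0,0,0,0],[0,0,0,0],[0,0,0,0]]'
python3 -c "
from h import *
to(.6065,-.1383)"
```

```text
t: 53.3
tcp_pos: [0.6057, -0.1399, 0.119]
tool_rot: [179.9, 0.1, 92.6]
wrist_force: [-0.2, -1.6, -5.4]
grip_width: 0.279
gripper_force: 59.8
t: 54.3
tcp_pos: [0.6052, -0.14, 0.1191]
tool_rot: [179.9, 0.1, 92.6]
wrist_force: [4.9, -2.0, -6.3]
grip_width: 0.277
gripper_force: 59.8
shift [ 0.0016  0.0013 -0.      0.    ]
```

```bash

python3 -m creep '[[0.0008,0.0008,0,0],[0.0017,0.0014,0,0],[0.0017,0.0014,0,0],[0.0017,0.0014,0.003,0],[0.0017,0.0014,0.006,0],[0.0017,0.0014,0.009,0],[0.0017,0.0014,0.012,0],[0.0017,0.0014,0.013,0],[0.0017,0.0014,0.013,0],[0.0017,0.0014,0.013,0]]'
python3 -m creep '[[0,0,0,0],[0,0,0,0],[0,0,0,0],[0,0,0,0],[0,0,0,0],[0,0,0,0],[0,0,-0.02,0],[0,0,-0.05,0],[0,0,-0.07,0],[0,0,-0.08,0]]' 0.45 60
python3 -m creep '[[0.03,-0.01,-0.02,0],[0.07,-0.02,-0.02,0],[0.11,-0.03,-0.02,0],[0.15,-0.04,-0.02,0],[0.19,-0.05,-0.02,0],[0.23,-0.06,-0.02,0],[0.27,-0.07,-0.02,0],[0.3,-0.08,-0.02,0],[0.3,-0.08,-0.02,0],[0.3,-0.08,-0.02,0]]'
python3 -c "
from h import *
c=cap('scene','s17');t=cap('top','t17')
A=np.array([.5638,-.1078]);a=np.radians(-37.6)
def orange(im,x,y,r):
  h=cv2.cvtColor(im[y-r:y+r,x-r:x+r],cv2.COLOR_RGB2HSV); m=(h[...,0]>3)&(h[...,0]<18)&(h[...,1]>120)&(h[...,2]>50); ys,xs=np.nonzero(m); return len(xs),xs.mean()+x-r,ys.mean()+y-r
for n,k,r in(('scene',c,9),('top',t,10)):
  for l in(0,.01):
    u,v=px(k,(A[0]+.05*np.cos(a),A[1]+.05*np.sin(a),.14+l)); print(n,l,u,v)
    if l==0: print(orange(k['image'],round(u),round(v),r))
g=t['image'][195:240,355:395].astype(int)
print('cap px row214 cols 366-382', t['image'][214,364:386].tolist())"
```

```text
t: 55.3
tcp_pos: [0.6069, -0.1379, 0.1062]
tool_rot: [179.9, 0.0, 92.6]
wrist_force: [5.0, -2.8, -3.0]
grip_width: 0.276
gripper_force: 60.2
t: 56.3
tcp_pos: [0.607, -0.1381, 0.188]
tool_rot: [179.8, 0.1, 92.6]
wrist_force: [-0.3, 0.6, 0.0]
grip_width: 0.55
gripper_force: 0.0
t: 57.3
tcp_pos: [0.512, 0.1587, 0.2054]
tool_rot: [-180.0, 0.0, 92.7]
wrist_force: [0.1, -0.5, 0.7]
grip_width: 0.551
gripper_force: 0.0
scene 0 204.63333793195218 228.23335148839917
(17, np.float64(203.64705882352942), np.float64(228.94117647058823))
scene 0.01 204.19858098503198 224.89690450982073
top 0 422.67367593609714 189.80891926696214
(59, np.float64(422.52542372881356), np.float64(189.0677966101695))
top 0.01 423.5951595360568 188.68133325222684
cap px row214 cols 366-382 [[121, 125, 129], [121, 125, 129], [121, 125, 129], [121, 125, 129], [119, 123, 126], [120, 123, 126], [120, 124, 127], [122, 126, 130], [122, 125, 130], [122, 125, 129], [121, 124, 129], [120, 124, 129], [120, 124, 127], [119, 123, 127], [135, 137, 140], [171, 171, 173], [198, 198, 200], [192, 193, 195], [165, 166, 167], [148, 149, 150], [147, 149, 149], [148, 149, 150]]
```

The knob is home, with the same (−1.0,+0.7) px offset as before. One quick numeric check that the tray is unchanged, then I hand in.

```bash
python3 -c "
from h import *
a,b=load('s16')['image'][180:245,135:210].astype(int),load('s17')['image'][180:245,135:210].astype(int)
n=(abs(a-b).max(2)>60).sum(); print(n)
if n<25: print(arm.hand_in())"
```

```text
416
```

```bash
python3 -c "
from h import *
for n in('s16','s17'):
  im=load(n)['image']; h=cv2.cvtColor(im,cv2.COLOR_RGB2HSV)[195:245,140:198]; o=[]
  for lo,hi,s in((20,35,110),(40,85,70),(105,125,130)):
    m=(h[...,0]>=lo)&(h[...,0]<=hi)&(h[...,1]>s);m[:, :]&=True
    if lo==105: m[30:]=0
    ys,xs=np.nonzero(m);o.append((len(xs),round(xs.mean()+140,1),round(ys.mean()+195,1)))
  print(n,o)
a,b=load('s16')['image'],load('s17')['image'];d=np.argwhere(abs(a.astype(int)-b).max(2)[180:245,135:210]>60);print(d.min(0)+[180,135],d.max(0)+[180,135],np.histogram(d[:,1]+135,bins=range(135,215,10))[0])"
```

```text
s16 [(123, np.float64(184.4), np.float64(229.9)), (260, np.float64(174.4), np.float64(217.4)), (3, np.float64(195.3), np.float64(211.7))]
s17 [(94, np.float64(181.4), np.float64(229.5)), (222, np.float64(173.5), np.float64(215.8)), (3, np.float64(195.3), np.float64(211.7))]
[208 135] [244 209] [131  60   7   0   0   6 147]
```

The changes are only in the shadow region and at the turret. The board area (columns 155–195) is unchanged.

```bash
python3 -c "
from workcell import arm
print(arm.hand_in())"
```

```text
the job is handed in; nothing more can be done
None
```

Job handed in: no red board was on the bench, so I inspected yellow then blue with their own lenses (each spot within about 1–2 mm of the lens by my measurements), laid both flat side by side in the tray, and locked the blank plug over the crosshair; the hand-in returned no verdict.

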